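Tip the short carton out of the row and weigh it

TASK

Weigh the short carton, the lowest of the four packed tightly in the pantry rack: hook its top edge from behind and tip it forward until it leans on the rack's front bar by itself, then grip its upper end, lift it out and stand it upright, gently, in the middle of the kitchen scale's plate and let go. Leave the three tall cartons standing in their places in the rack.

Things in the scene. Friction and masses are not known exactly. Their poses are not given: they have to be found in the camera images.
- rack: Fixed light-wood carton rack, 206 mm wide (y), open at top and front. Origin: under the row's middle on the counter; z up, -x is the open front (robot side). Floor top at z = 8 mm. Four cartons stand in a tight row at x = 0, y = -72, -24, 24, 72 mm, 2 mm apart, in any order. Side panels end at y = +-103 mm, x = -37 to 47 mm, 120 mm high.
- rack_back (a point): Middle of the top edge of the rack's low back board behind the cartons: 60 mm above the counter, at x = 44 mm in the rack's frame; the board is 6 mm thick. Above it the cartons' backs (at x = 35 mm) are free.
- rack_bar (a point): Middle of the level steel bar, 10 mm thick, along y in front of the row: x = -86, z = 77 mm in the rack's frame, on arms up to z = 86 mm at both ends (y = +-100 mm). A carton tipped forward past its balance (about 25 degrees for the short one) goes on by itself to lean on this bar at about 34 degrees and stays there.
- rack_lip (a point): Middle of the top of the rack's front lip, x = -41, z = 14 mm in the rack's frame, 8 mm thick. It keeps the foot of a tipped carton from sliding out; the carton turns about this lip.
- short_carton: The short carton: plain brown cardboard, rigid, 70 mm (x, front to back) by 46 mm (y) by 150 mm (z) high, 0.2 to 0.45 kg, the lowest of the four in the row. Origin: centre of its underside; z up through its top; its spine (46 mm wide) faces -x, towards the rack's open front.
- short_carton_top (a point): Centre of the short carton's top face, 150 mm above its underside.
- scale: Fixed kitchen scale, white, 210 mm (x) by 170 mm (y), with a square-cornered steel weighing plate 150 mm (x) by 160 mm (y). Origin: on the counter, below a point 10 mm to the -x side of the plate's centre. The black display lies at its -x edge.
- scale_plate (a point): Centre of the weighing plate's top face, 36 mm above the counter.
- tall_carton_a: One of three tall cartons in the rack, same as the short carton but 175 mm high, 0.35 kg. Origin: centre of its underside, z up.
- tall_carton_b: One of three tall cartons in the rack, same as the short carton but 175 mm high, 0.35 kg. Origin: centre of its underside, z up.
- tall_carton_c: One of three tall cartons in the rack, same as the short carton but 175 mm high, 0.35 kg. Origin: centre of its underside, z up.
Mind the look-alikes: they are no part of the job. Leave any pink or turquoise look-alike of the short_carton alone.

How it is judged (in metres and radians):
On the way, in this order (a step that is already met when the one before it is completed fails the run):
1. the short carton, its foot still in the rack, leans forward on the rack's front bar by itself: at least 28 degrees, fingers off it (angle between short_carton's own z axis and vertical between 0.49 and 0.9 rad and x of short_carton_top in the frame of rack below -0.05 m and z of short_carton in the frame of rack below 0.06 m and x of short_carton in the frame of rack above -0.05 m and contact force between rack and short_carton above 0.5 N and contact force between the fingers and short_carton below 0.1 N), for 0.2 s.
2. the short carton is held in the fingers, clear of the rack (contact force between the fingers and short_carton above 2 N and contact force between rack and short_carton below 0.1 N and height (world z) of short_carton above 0.09 m), for 0.2 s.
At the end, for the whole second after the job is handed in: The short carton stands upright (within about 4.5 degrees) and still on the scale's plate, its foot's centre within 35 mm of the plate's centre, let go; each tall carton is still upright within 7 degrees and within 25 mm of where it stood (angle between short_carton's own z axis and vertical below 0.08 rad and z of short_carton in the frame of scale_plate between -0.006 and 0.006 m and horizontal distance between short_carton and scale_plate below 0.035 m and contact force between short_carton and scale above 1 N and linear speed of short_carton below 0.02 m/s and angular speed of short_carton below 0.1 rad/s and distance of each of tall_carton_a, tall_carton_b, tall_carton_c from where it was at the start of the episode below 0.025 m and angle between each of tall_carton_a, tall_carton_b, tall_carton_c's own z axis and vertical below 0.12 rad); the robot touches nothing.
It fails at once if the short carton falls over (tilts more than 63 degrees) (angle between short_carton's own z axis and vertical above 1.1 rad).
It fails at once if a tall carton is tipped more than 20 degrees (angle between any of tall_carton_a, tall_carton_b, tall_carton_c's own z axis and vertical above 0.35 rad).
It fails at once if the short carton is dropped or rammed onto the scale (more than 80 N) (contact force between short_carton and scale above 80 N).
It also fails if it takes over 64 s, if anything falls off the work surface, if the arm or the gripper's body presses on something with over 40 N, if the wrist force passes 120 N, or if a joint passes its speed limit or range.

ROBOT

A 6-joint arm with a two-finger parallel gripper is mounted at the origin on the work surface. World frame = base frame: x ahead of the robot, y to its left, z up, the work surface at z = 0. Lengths are in mm, angles in rad, forces in N, time in s.
With the tool pointing down it reaches from about 250 to 850 mm from the base axis. Payload 12.5 kg.
Tool frame: the origin (TCP) lies at the very end of the fingers, on their centre line; the grasp point (between the pads) lies 19 mm behind it; z points along the fingers, y is the line along which they close (so a half turn about z gives the same grasp; the last joint's range is limited). The gripper opens to 93 mm and grips with 3 to 60 N. Pads are 15 mm wide; open, the fingers measure 128 mm over their backs; the gripper's body (75 mm by 188 mm) begins 65 mm behind the grasp point.
Start: joints at [1.249, 0.351, 1.652, -0, 1.139, -0.085], TCP at [128.995, 534.644, 190.333] pointing down, gripper open.
Joint ranges: [-2.75, 2.75], [-0.79, 2.1], [0.01, 2.65], [-1.57, 4.71], [0.07, 3.14], [-2.87, 2.87]. Speed limits (rad/s): [2.22, 2.22, 2.79, 3.14, 3.14, 3.14].

INTERFACE

Orientations are given as a unit quaternion [x, y, z, w].
In Python, from workcell import arm gives the robot as it stands. The module is installed in compiled form; this text tells all that it offers.
- The arm moves only by the tool apply_moves, never from a script. Its argument "motion" is a list of rows, each a list of 3 entries, a list of its own where there are three numbers: the shift along the tool's x, y, z in m, then the turn, a rotation vector about the tool's x, y, z in degrees, then the opening, from 0 (shut) to 1 (fully open). In form: [[[tx, ty, tz], [wx, wy, wz], fingers], ...]. A call has 1 to 12 rows; each row shifts and turns the commanded pose from where the row before left it, along the tool's axes as they then stand; what a row does not reach is not made up. A row lasts 1/8 s, in which the tool goes at most 62.5 mm and 10.7 degrees, less where a joint would pass 70% of its speed; a pose out of reach is approached as far as the arm can. A call with a gripper value outside its range is refused whole. The fingers move at their own pace and stop on an object; "force" is the grip in N (left out, the last holds). Time passes only in rows, so rows that do not move let the fingers close. It gives the time, the measured TCP pose, the force, the opening and the grip force at its end, in the units of the state.
- arm.observe(): the state, without advancing time (a new reading comes with each control period).
- arm.get_image(name): name is "scene" or "top" or "wrist"; returns a dict with "frame" (400x640x3 uint8, red, green, blue), "camera_matrix" (3x3 intrinsics, pixels), "origin" and "attitude" of the camera in the world; the wrist camera has in their place "T_tool_cam" (4x4, takes a point from camera to tool coordinates, whose origin is the TCP and whose axes are the flange's). Camera axes: x right, y down, z forward; pixel columns grow to the right and rows downward; lengths in mm; the calibration is good to about 2 mm. A picture is of the moment at which its call begins: read the wrist's pose just before it. There is no depth.
- arm.finish_job(): hands the job in; it is judged then, once.
Trained networks look in the newest picture that a camera, given by its name, has taken for a name from the list of things; names that differ only in an ending like _2 or _b are one class to them, and where a whole thing is asked for, a point or a joint stands for the part that bears it (a point fixed in the world has none). Each returns a list of dicts, best first, with "conf" (0 to 1); they miss things now and then, are a little off and sometimes report something else, mostly with a low value. They report only what shows in the picture. A call takes as long as a camera call. They do not tell look-alikes from the thing itself.
- arm.trace(query, camera): "region" (400x640 bool, what is visible of it) and "centre" ([row, column] in pixels, amid what is visible of it).
- arm.mark_of(query, camera): "centre" ([row, column] in pixels: a listed point, or the origin of a listed thing).
The state is a dict: "t": time; "qpos": joint angles; "dq": joint speeds; "tau": joint torques, N m; "tool_pos": TCP position; "ee_rot": TCP orientation; "contact_force": force on the tool from outside, world axes, zero at the start; "moment": the same for the moment, N m; "opening": opening from 0.0 (shut) to 1.0 (fully open); "grip_force": force on a finger pad.
Only numpy, scipy, OpenCV 4.12 (cv2) and the standard library are available. Lean on these libraries where they do the work, as an engineer would, in place of code of your own. Each camera call takes 0.05 s, during which the arm holds its last target. There are 200 camera calls.

## Working session

There is one attempt and no reset: what is moved stays moved. The work goes in short steps, Python scripts to look and compute and a tool call to move; the robot and the scene stay as the last step left them, time stands still between calls to the robot, and variables do not carry over. Pictures are saved under pics/ and viewed, at most 10 in all, crops included, and the job is handed in when it is done.

Besides the shell and the picture viewer there is one more tool, called after "Emit:" by a JSON object that holds its "name" and its "arguments". apply_moves: Moves the arm, as the interface text tells. Its arguments: {"type":"object","properties":{"motion":{"type":"array","items":{"type":"array"}},"force":{"type":"number"}},"required":["motion"]}

```bash
mkdir -p pics; ls; python3 - <<'E'
from workcell import arm
import cv2,numpy as np
s=arm.observe();print(s)
for n in ["scene","top"]:
    d=arm.get_image(n);cv2.imwrite(f"pics/{n}0.png",d["frame"][...,::-1])
    print(n,d["camera_matrix"],d["origin"],d["attitude"])
    for q in ["rack","rack_back","rack_bar","rack_lip","short_carton","short_carton_top","scale","scale_plate","tall_carton_a"]:
        print(q,[(np.round(r["centre"],1).tolist(),round(r["conf"],2)) for r in arm.mark_of(q,n)])
E
```

```text
pics
{'t': 0.0, 'qpos': array([ 1.24939771e+00,  3.51240134e-01,  1.65240493e+00, -1.52969745e-06,
        1.13908199e+00, -8.46248347e-02]), 'dq': array([ 1.91656117e-03, -2.78206747e-03, -3.33050405e-04, -1.16873054e-04,
        1.13773866e-03, -6.48286509e-05]), 'tau': array([-1.36561284e-03, -4.97335374e+01, -2.85248816e+01,  6.98697218e-02,
        2.59893498e-02, -1.18947528e-04]), 'tool_pos': array([128.88591504, 534.31182295, 189.80659103]), 'ee_rot': array([ 1.18110204e-01,  9.93000331e-01, -5.55692427e-04, -1.13678810e-04]), 'contact_force': array([-2.78425262e-01,  1.51100763e-04,  6.25872520e-01]), 'moment': array([0.02743644, 0.03152716, 0.04787014]), 'grip_force': 0.0, 'opening': 0.9990140260979555}
scene [[515.55197455   0.         321.84212478]
 [  0.         515.55197455 202.56312871]
 [  0.           0.           1.        ]] [ 197.37352846 -105.28038322 1083.18202112] [ 0.8193564  -0.54938169  0.09251699 -0.13518677]
rack [([165.8, 290.5], 0.65)]
rack_back []
rack_bar [([184.4, 265.6], 0.91), ([160.0, 284.1], 0.25)]
rack_lip [([178.6, 283.5], 0.74)]
short_carton [(
[... 351 characters left out ...]
0656886   0.         319.85501574]
 [  0.         403.80656886 201.31145998]
 [  0.           0.           1.        ]] [460.88865945 -17.78022186 906.5036422 ] [-0.70444466  0.70850565 -0.02664558  0.03267224]
rack []
rack_back [([195.0, 255.0], 0.72)]
rack_bar [([213.7, 250.1], 0.68)]
rack_lip [([191.2, 259.1], 0.75), ([173.9, 270.5], 0.68)]
short_carton [([268.0, 252.0], 0.91), ([248.6, 187.2], 0.78), ([177.0, 271.8], 0.76)]
short_carton_top [([253.2, 162.1], 0.91), ([275.2, 242.7], 0.77), ([165.2, 262.7], 0.69)]
scale [([183.2, 399.3], 0.97)]
scale_plate [([172.4, 404.0], 0.77)]
tall_carton_a [([174.9, 254.1], 0.83), ([171.0, 227.0], 0.68), ([176.1, 296.3], 0.55), ([165.0, 260.9], 0.49)]
```

View pics/scene0.png

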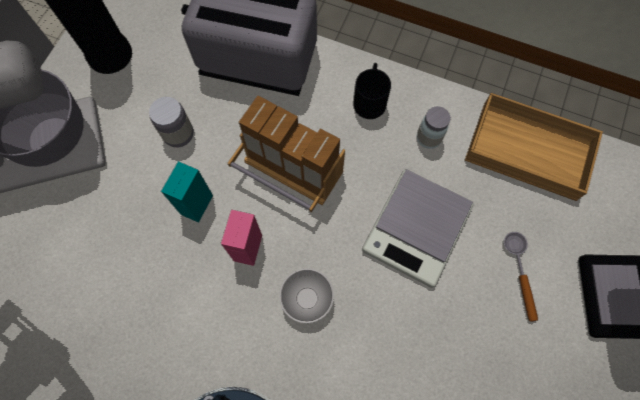

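View pics/top0.png

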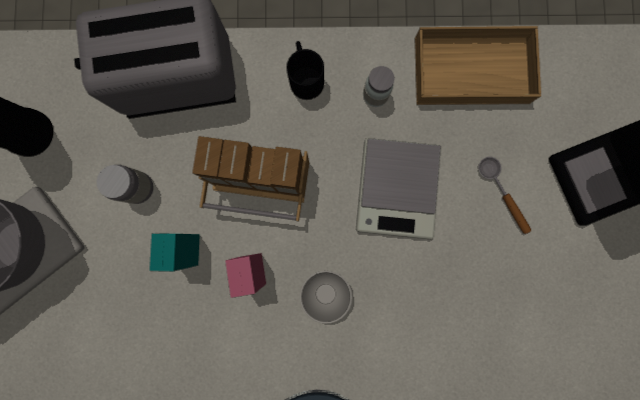

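The rack is at about (165, 290) in the scene picture and (180, 253) in the top one. The third carton from the left looks lowest. The scale is at about (190, 400) in the top picture, and the pink and turquoise look-alikes are in front. I'll zoom in to get the corners.

```bash
python3 - <<'E'
import cv2,numpy as np
a=cv2.imread("pics/scene0.png")[90:218,222:352];b=cv2.imread("pics/top0.png")[128:228,188:318]
def g(i):
    i=cv2.resize(i,None,fx=6,fy=6,interpolation=cv2.INTER_CUBIC);return np.clip(i.astype(float)*1.6,0,255).astype(np.uint8)
cv2.imwrite("pics/sc.png",g(a)[:600]);cv2.imwrite("pics/tc.png",g(b))
E
```

```text
(no output)
```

View pics/tc.png

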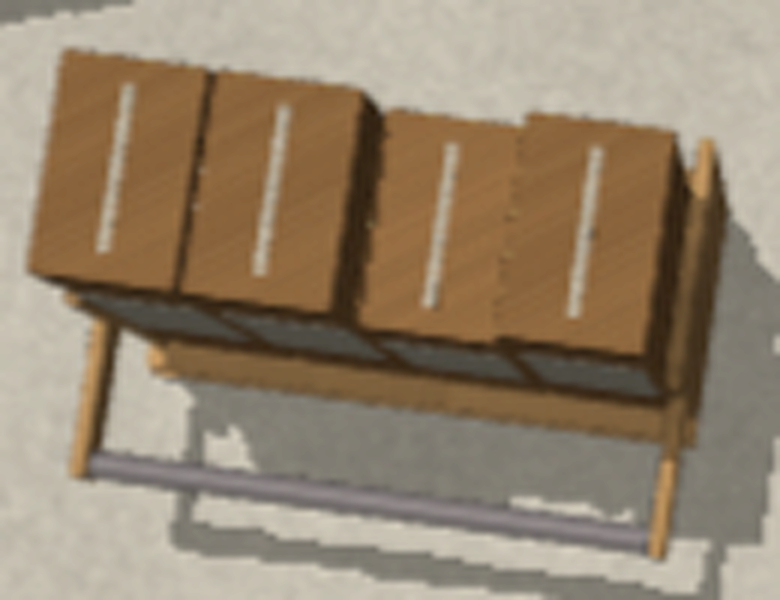

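View pics/sc.png

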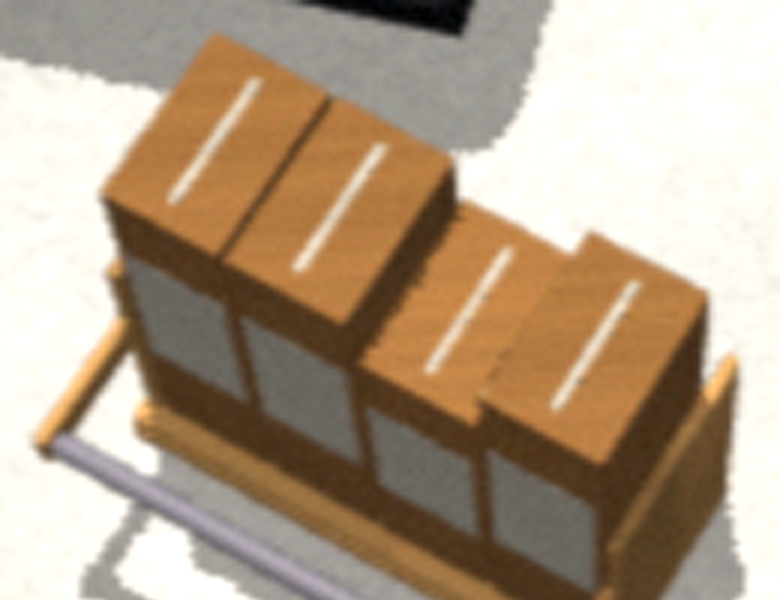

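```bash
cat > h.py <<'E'
from workcell import arm
import cv2,numpy as np
from scipy.spatial.transform import Rotation as R
from scipy.optimize import least_squares
def proj(d,P):
    p=(np.atleast_2d(P)-d["origin"])@R.from_quat(d["attitude"]).as_matrix()
    q=p@d["camera_matrix"].T;return q[:,:2]/q[:,2:]
def ray(d,uv,z):
    r=R.from_quat(d["attitude"]).as_matrix()@np.linalg.solve(d["camera_matrix"],[*uv,1]);o=np.array(d["origin"])
    return o+r*(z-o[2])/r[2]
E
python3 - <<'E'
from h import *
S=arm.get_image("scene");T=arm.get_image("top")
P=np.array([[35,95,183],[-35,95,183],[35,1,183],[-35,1,183],[35,-49,183],[35,-95,183],[-35,-95,183],[-35,-49,183],[-86,100,82],[-86,-100,82]],float)
t=np.array([[65,50],[30,273],[362,92],[332,315],[528,115],[675,130],[650,356],[497,340],[85,463],[658,545]])
s=np.array([[215,33],[105,193],[453,160],[345,323],[590,235],[708,295],[603,463],[480,395]])
t=(t+.5)/6-.5+[188,128]; s=(s+.5)/6-.5+[222,90]
def W(p,P):
    c,q=np.cos(p[2]),np.sin(p[2]);return P@np.array([[c,q,0],[-q,c,0],[0,0,1]])+[p[0],p[1],0]
f=lambda p:np.r_[(proj(T,W(p,P))-t).ravel(),(proj(S,W(p,P[:8]))-s).ravel()]
r=least_squares(f,[500,100,0]);print(r.x,np.degrees(r.x[2]));print(np.round(r.fun.reshape(-1,2),1).tolist())
for q in [[35,-24,158],[-35,-24,158],[-86,-24,77]]: print(q,W(r.x,np.array([q],float)))
# scale by bright/steel region
for n,d in (("top",T),("scene",S)):
    m=arm.mark_of("scale_plate",n)[0]["centre"];print(n,"plate",ray(d,m[::-1],36))
    g=arm.trace("scale",n)[0]["region"].astype(np.uint8)
    b=cv2.boxPoints(cv2.minAreaRect(cv2.findNonZero(g)));print("scale box",[np.round(ray(d,x,30)[:2]).tolist() for x in b])
E
```

```text
[ 5.95464684e+02  1.22416457e+02 -1.39811553e-01] -8.010611921052604
[[-1.1, -0.1], [-1.4, 0.3], [0.2, -0.5], [-0.6, 0.1], [-0.4, -0.7], [0.1, 0.1], [-1.1, 0.3], [-0.8, -0.4], [-0.9, 0.2], [0.0, -0.4], [0.5, -0.0], [-0.5, 0.6], [1.4, 0.2], [0.5, 1.1], [0.6, -0.7], [1.6, 0.2], [0.8, 1.2], [0.4, 1.2]]
[35, -24, 158] [[626.77860787  93.77316465 158.        ]]
[-35, -24, 158] [[557.46164862 103.52812029 158.        ]]
[-86, -24, 77] [[506.95929259 110.63530225  77.        ]]
top plate [ 592.13390004 -188.19266747   36.        ]
scale box [[465.0, -86.0], [677.0, -106.0], [661.0, -279.0], [450.0, -255.0]]
scene plate [ 591.74357846 -180.00071834   36.        ]
scale box [[461.0, -85.0], [678.0, -104.0], [657.0, -280.0], [446.0, -253.0]]
```

Emit:
{"name": "apply_moves", "arguments": {"motion": [[[0, 0, -0.05], [0, 0, 0], 0], [[0, 0, -0.05], [0, 0, 10.5], 0], [[0, 0, -0.05], [0, 0, 10.5], 0], [[0, 0, 0], [0, 0, 10.5], 0], [[0, 0, 0], [0, 0, 10.5], 0], [[0, 0, 0], [0, 0, 10.5], 0], [[0, 0, 0], [0, 0, 10.5], 0], [[0, 0, 0], [0, 0, 10.5], 0], [[0, 0, 0], [0, 0, 10.5], 0], [[0, 0, 0], [0, 0, 0.4], 0]]}}

```text
t: 2.55
tool_pos: [129.0, 534.6, 340.3]
ee_rot: [0.754, 0.657, -0.0, -0.0]
contact_force: [-0.0, 0.3, -0.2]
opening: 0.013
grip_force: 0.0
```

Emit:
{"name": "apply_moves", "arguments": {"motion": [[[-0.02, 0.03, 0], [0, 0, 0], 0], [[-0.03, 0.048, 0], [0, 0, 0], 0], [[-0.03, 0.048, 0], [0, 0, 0], 0], [[-0.03, 0.048, 0], [0, 0, 0], 0], [[-0.03, 0.048, 0], [0, 0, 0], 0], [[-0.03, 0.048, 0], [0, 0, 0], 0], [[-0.03, 0.048, 0], [0, 0, 0], 0], [[-0.03, 0.048, 0], [0, 0, 0], 0], [[-0.03, 0.048, 0], [0, 0, 0], 0], [[-0.03, 0.048, 0], [0, 0, 0], 0], [[-0.03, 0.048, 0], [0, 0, 0], 0], [[0, 0, 0], [0, 0, 0], 0]]}}

```text
t: 4.05
tool_pos: [591.5, 144.5, 339.2]
ee_rot: [0.754, 0.657, -0.001, -0.0]
contact_force: [-0.2, -0.4, -0.0]
opening: -0.001
grip_force: 0.0
```

Emit:
{"name": "apply_moves", "arguments": {"motion": [[[-0.015, 0.023, 0], [0, 0, 0], 0], [[-0.015, 0.023, 0], [0, 0, 0], 0], [[-0.015, 0.023, 0], [0, 0, 0], 0], [[0, 0, 0], [0, 0, 0], 0]]}}

```text
t: 4.55
tool_pos: [652.0, 92.6, 339.8]
ee_rot: [0.754, 0.657, -0.0, -0.0]
contact_force: [-0.7, 0.7, 0.8]
opening: 0.009
grip_force: 0.0
```

```bash
python3 - <<'E'
from h import *
s=arm.observe();d=arm.get_image("wrist");M=d["T_tool_cam"];print(s["tool_pos"],s["qpos"],np.round(M,3))
Q=R.from_quat(s["ee_rot"])
A=Q.as_matrix()@M[:3,:3];d["origin"]=np.array(s["tool_pos"])+Q.apply(M[:3,3]);d["attitude"]=R.from_matrix(A).as_quat()
f=d["frame"][...,::-1].copy()
c,q=np.cos(-.1398),np.sin(-.1398);W=lambda x,y,z:np.array([595.46+c*x-q*y,122.42+q*x+c*y,z])
def box(y,z,col):
    p=proj(d,[W(*v,z) for v in [(35,y+23),(35,y-23),(-35,y-23),(-35,y+23)]]);print(y,np.round(p).tolist())
    cv2.polylines(f,[np.round(p).astype(int)],True,col,1)
for y in(72,24,-72):box(y,183,(0,0,255))
box(-24,158,(0,255,0))
cv2.imwrite("pics/w1.png",f)
T=arm.get_image("top");g=T["frame"].astype(float)
# profile along scale long axis (yaw -6)
e=np.array([np.cos(-.11),np.sin(-.11)])
L=np.arange(-120,125,5);pr=[g[int(round(v)),int(round(u))].mean() for u,v in proj(T,[[*(np.array([563,-181])+l*e+25*np.array([-e[1],e[0]])),33] for l in L])]
print([(int(l),int(x)) for l,x in zip(L,pr)])
E
```

```text
[652.00528649  92.64093122 339.80603579] [7.04466516e-02 4.68533064e-01 1.11854297e+00 5.73626181e-05
 1.55525035e+00 2.07388207e-01] [[-2.00000e-03 -9.62000e-01 -2.74000e-01  7.69080e+01]
 [ 1.00000e+00 -2.00000e-03 -1.00000e-03 -2.16000e-01]
 [ 0.00000e+00 -2.74000e-01  9.62000e-01 -1.94115e+02]
 [ 0.00000e+00  0.00000e+00  0.00000e+00  1.00000e+00]]
72 [[298.0, 85.0], [299.0, 126.0], [240.0, 126.0], [237.0, 85.0]]
24 [[299.0, 128.0], [300.0, 167.0], [243.0, 166.0], [240.0, 128.0]]
-72 [[301.0, 205.0], [301.0, 239.0], [248.0, 238.0], [246.0, 205.0]]
-24 [[301.0, 165.0], [302.0, 199.0], [251.0, 199.0], [248.0, 165.0]]
[(-120, 159), (-115, 155), (-110, 160), (-105, 109), (-100, 152), (-95, 146), (-90, 21), (-85, 21), (-80, 22), (-75, 22), (-70, 21), (-65, 90), (-60, 176), (-55, 176), (-50, 117), (-45, 115), (-40, 125), (-35, 120), (-30, 119), (-25, 121), (-20, 119), (-15, 123), (-10, 121), (-5, 123), (0, 124), (5, 121), (10, 119), (15, 120), (20, 119), (25, 121), (30, 120), (35, 121), (40, 120), (45, 122), (50, 121), (55, 120), (60, 123), (65, 120), (70, 123), (75, 121), (80, 119), (85, 121), (90, 121), (95, 121), (100, 121), (105, 156), (110, 157), (115, 158), (120, 160)]
```

View pics/w1.png

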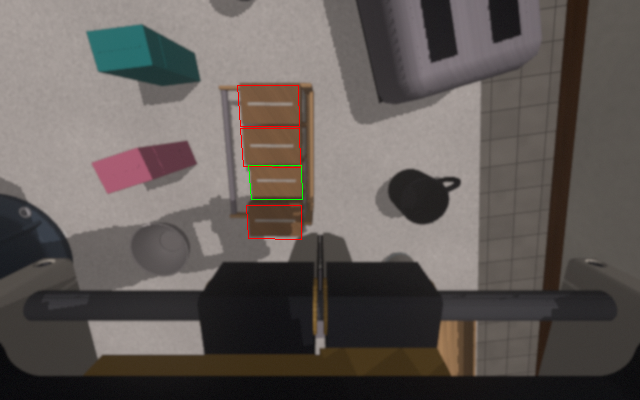

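The fitted outlines match the cartons in the wrist picture: the short one is at (182, 275), and the space behind it at about column 320 is free. I'll descend behind it.

Emit:
{"name": "apply_moves", "arguments": {"motion": [[[-0.002, 0, 0.04], [0, 0, 0], 0], [[0, 0, 0.045], [0, 0, 0], 0], [[0, 0, 0.045], [0, 0, 0], 0], [[0, 0, 0.035], [0, 0, 0], 0], [[0, 0, 0.025], [0, 0, 0], 0], [[0, 0, 0.013], [0, 0, 0], 0], [[0, 0, 0], [0, 0, 0], 0]]}}

```text
t: 5.52
tool_pos: [651.1, 91.5, 137.3]
ee_rot: [0.754, 0.657, -0.0, -0.0]
contact_force: [-0.8, 0.5, 0.4]
opening: 0.007
grip_force: 0.0
```

Emit:
{"name": "apply_moves", "arguments": {"motion": [[[0, -0.01, 0], [0, 0, 0], 0], [[0, -0.005, 0], [0, 0, 0], 0], [[0, -0.005, 0], [0, 0, 0], 0], [[0, -0.005, 0], [0, 0, 0], 0], [[0, -0.005, 0], [0, 0, 0], 0], [[0, -0.005, 0], [0, 0, 0], 0], [[0, 0, 0], [0, 0, 0], 0]]}}

```text
t: 6.4
tool_pos: [616.6, 95.9, 137.4]
ee_rot: [0.754, 0.656, 0.0, 0.0]
contact_force: [0.6, -0.1, -0.4]
opening: 0.006
grip_force: 0.0
```

```bash
python3 - <<'E'
from h import *
a=arm.get_image("scene")["frame"][60:220,180:380,::-1];w=arm.get_image("wrist")["frame"][60:260,180:400,::-1]
a=cv2.resize(a,(400,320));w=cv2.resize(w,(352,320))
cv2.imwrite("pics/x2.png",np.clip(1.5*np.hstack([a,w]),0,255).astype(np.uint8))
E
```

```text
(no output)
```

View pics/x2.png

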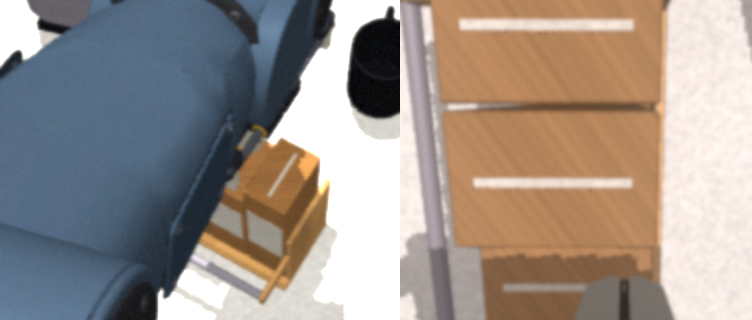

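The wrist crop shows the fingers at the back edge of the short carton, near (620, 285), with the tall ones undisturbed. I'll keep pulling.

Emit:
{"name": "apply_moves", "arguments": {"motion": [[[0, -0.005, 0], [0, 0, 0], 0], [[0, -0.005, 0], [0, 0, 0], 0], [[0, -0.005, 0], [0, 0, 0], 0], [[0, -0.005, 0], [0, 0, 0], 0], [[0, -0.005, 0], [0, 0, 0], 0], [[0, 0, 0], [0, 0, 0], 0]]}}

```text
t: 7.25
tool_pos: [591.8, 99.3, 137.4]
ee_rot: [0.754, 0.656, -0.0, 0.0]
contact_force: [-0.2, 0.3, 0.5]
opening: 0.002
grip_force: 0.0
```

```bash
cat >> h.py <<'E'
def W(x,y,z):
    c,q=np.cos(-.1398),np.sin(-.1398);return np.array([595.46+c*x-q*y,122.42+q*x+c*y,z])
def wrist():
    s=arm.observe();d=arm.get_image("wrist");M=d["T_tool_cam"];Q=R.from_quat(s["ee_rot"])
    d["origin"]=np.array(s["tool_pos"])+Q.apply(M[:3,3]);d["attitude"]=(Q*R.from_matrix(M[:3,:3])).as_quat();return d
def tilted(th):
    "corners of top face of short carton at tilt th"
    t=np.radians(th);o=[]
    for a,y in((0,-1),(0,-47),(70,-47),(70,-1)):
        o.append(W(-37+a*np.cos(t)-150*np.sin(t),y,8+a*np.sin(t)+150*np.cos(t)))
    return np.array(o)
E
python3 - <<'E'
from h import *
d=wrist();f=d["frame"][...,::-1].copy()
for th,col in((15,(0,0,255)),(25,(0,255,255)),(34,(0,255,0))):
    p=proj(d,tilted(th));print(th,np.round(p).tolist());cv2.polylines(f,[np.round(p).astype(int)],True,col,1)
cv2.imwrite("pics/w3.png",np.clip(1.5*cv2.resize(f[100:340,120:440],(800,600)),0,255).astype(np.uint8))
E
```

```text
15 [[205.0, 208.0], [212.0, 270.0], [308.0, 285.0], [307.0, 216.0]]
25 [[174.0, 204.0], [183.0, 264.0], [262.0, 287.0], [258.0, 218.0]]
34 [[154.0, 199.0], [164.0, 257.0], [222.0, 285.0], [215.0, 217.0]]
```

View pics/w3.png

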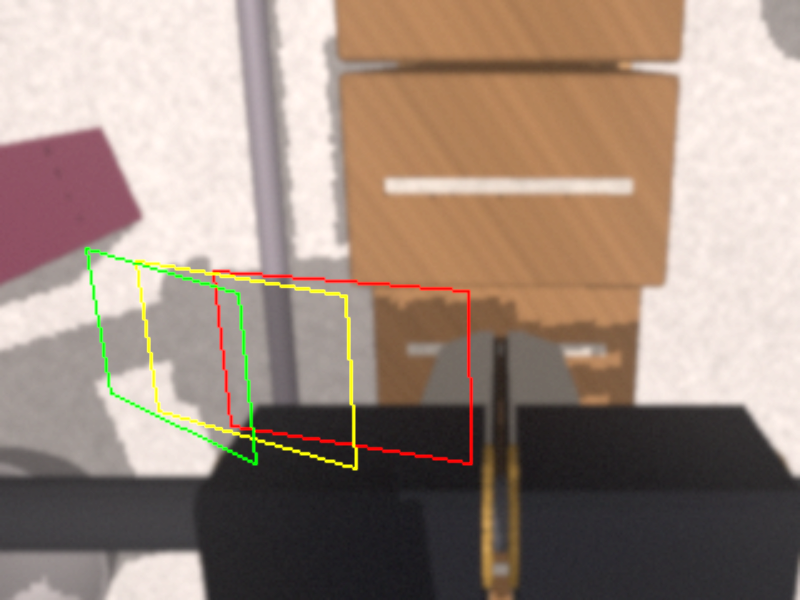

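```bash
python3 - <<'E'
from h import *
d=wrist();s=arm.observe();print(s["tool_pos"],s["contact_force"],s["qpos"])
for y,z in((72,183),(24,183),(-24,158),(-72,183)):
    print(y,np.round((proj(d,[W(a,y+b,z) for a,b in((35,23),(35,-23),(-35,-23),(-35,23))])-[120,100])*2.5).tolist())
print("tip",(proj(d,[s["tool_pos"]])-[120,100])*2.5)
t=arm.get_image("top");f=t["frame"][120:230,180:330,::-1]
for y,z,th in((72,183,0),(24,183,0),(-72,183,0)):pass
cv2.imwrite("pics/t4.png",np.clip(1.6*cv2.resize(f,(750,550),interpolation=2),0,255).astype(np.uint8))
E
```

```text
[592.19978236  99.25977862 137.42305227] [ 1.12888554 -0.31723194  0.66438426] [ 8.85649826e-02  4.97564279e-01  1.56782252e+00 -3.29783010e-05
  1.07600919e+00  2.27590483e-01]
72 [[691.0, -182.0], [675.0, 75.0], [328.0, 76.0], [312.0, -181.0]]
24 [[674.0, 85.0], [660.0, 299.0], [343.0, 300.0], [329.0, 86.0]]
-24 [[638.0, 274.0], [630.0, 435.0], [373.0, 435.0], [364.0, 274.0]]
-72 [[647.0, 496.0], [638.0, 652.0], [366.0, 652.0], [356.0, 497.0]]
tip [[501.10139444 326.45086437]]
```

View pics/t4.png

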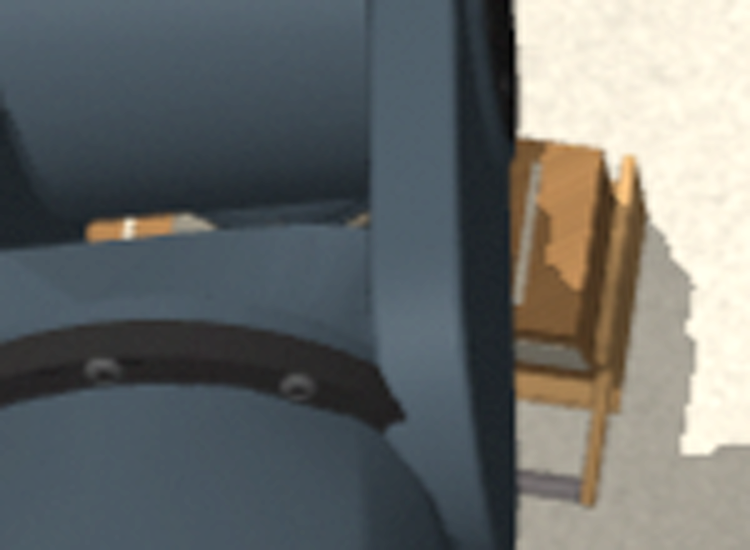

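```bash
python3 - <<'E'
from h import *
S=arm.get_image("scene");T=arm.get_image("top")
def tri(t,s):
    t=(np.array(t)+.5)/6-.5+[188,128]; s=(np.array(s)+.5)/6-.5+[222,90]
    r=least_squares(lambda p:np.r_[proj(T,p)[0]-t,proj(S,p)[0]-s],[600,100,150]);d=r.x-[595.46,122.42,0]
    print(np.round([d[0]*.9902-d[1]*.1393,d[0]*.1393+d[1]*.9902,d[2]],1),np.round(r.fun,1))
print("short")
tri((385,110),(465,200));tri((523,124),(580,250));tri((360,325),(360,362));tri((497,342),(478,425));tri((453,145),(510,250));tri((430,305),(432,372))
print("tall 2, 4")
tri((362,92),(453,160));tri((332,315),(345,323));tri((288,107),(382,147));tri((260,273),(298,270));tri((598,150),(635,285));tri((574,315),(558,408))
tri((675,130),(708,295));tri((650,356),(603,463))
E
```

```text
short
[ 34.   -0.9 159.2] [-0.4  0.1  0.4  0.1]
[ 33.2 -45.9 169.1] [-0.4  0.1  0.5  0.1]
[-34.7  -3.2 161.7] [-0.7  0.2  0.8  0.2]
[-33.9 -46.6 159.6] [-0.3  0.1  0.3  0.1]
[ 25.6 -23.6 159.6] [-0.5  0.1  0.5  0.1]
[-25.2 -24.  159.3] [-0.4  0.1  0.4  0.1]
tall 2, 4
[ 33.2   1.6 185.7] [-0.6  0.1  0.6  0.1]
[-35.8  -0.5 190.4] [-0.6  0.1  0.7  0.2]
[ 25.5  23.4 186. ] [-0.8  0.2  0.8  0.2]
[-25.4  24.2 184.5] [-0.6  0.1  0.7  0.2]
[ 25.3 -71.5 183.7] [-0.6  0.2  0.7  0.1]
[-25.7 -72.2 186.6] [-0.3  0.1  0.4  0. ]
[ 34.4 -93.6 183.2] [-0.7  0.2  0.8  0. ]
[-35.8 -96.  191.1] [-0.9  0.3  1.   0.1]
```

```bash
python3 - <<'E'
from h import *
d=wrist();f=d["frame"]
tol=lambda th:proj(d,[tilted(th).mean(0)])[0][::-1].round()
print("pred top [row,col]",[(th,tol(th)) for th in(0,3,6,10,15,25,34)])
for q in("short_carton_top","short_carton","tall_carton_a"):
    print(q,[(np.round(r["centre"]).tolist(),round(r["conf"],2)) for r in arm.mark_of(q,"wrist")])
    for r in arm.trace(q,"wrist"):
        ys,xs=np.nonzero(r["region"]);print("  trace",round(r["conf"],2),ys.min(),ys.max(),xs.min(),xs.max(),len(ys))
for row in range(210,266,4):print(row,[''.join('%02x'%(v//1) for v in f[row,c]) for c in range(264,384,6)])
E
```

```text
pred top [row,col] [(0, array([243., 317.])), (3, array([244., 305.])), (6, array([245., 293.])), (10, array([245., 276.])), (15, array([246., 255.])), (25, array([244., 216.])), (34, array([239., 185.]))]
short_carton_top [([219.0, 8.0], 0.93), ([236.0, 324.0], 0.92)]
  trace 0.92 213 261 267 375 3610
  trace 0.91 0 61 0 178 8599
  trace 0.74 150 257 0 175 10657
  trace 0.64 51 260 205 250 3060
short_carton [([33.0, 141.0], 0.61), ([176.0, 145.0], 0.6)]
  trace 0.73 0 61 0 178 8643
  trace 0.59 321 351 316 323 178
  trace 0.57 214 260 268 375 3383
  trace 0.57 150 257 0 176 10636
tall_carton_a []
  trace 0.71 321 352 316 323 187
  trace 0.6 21 125 247 398 14907
  trace 0.57 124 214 254 389 11676
210 ['785940', '7b5a3f', '7c5c40', '78573c', '79593e', '7d5c40', '7c5a3e', '7a583c', '79593d', '79583d', '76563c', '78573b', '75553c', '74543a', '76563c', '77573d', '77573d', '79593f', '7e5d42', '79593f']
214 ['6e5e54', '6a4e36', '6a4d36', '6d5038', '6b4f36', '715339', '75553b', '75553b', '725439', '715239', '73533a', '73543a', '6e5037', '705339', '72533a', '70523a', '73543b', '6d5039', '6c5
[... 1775 characters left out ...]
742', '4c4643', '4d4742', '4f4238', '543d2e', '543d2d', '513c2c', '584536', 'a49c98']
254 ['6e6866', '55483f', '513b2a', '533d2b', '523d2a', '4c4642', '4c4843', '4c4842', '4b4641', '201b19', '45403c', '4d4742', '4d4742', '4c4642', '4f4942', '513c2a', '543e2c', '533d2c', '584638', 'a69d9a']
258 ['696462', '5f5249', '523c29', '513c2a', '4f3d30', '4b4742', '4d4843', '4c4742', '4b4641', '1e1917', '433e3a', '4c4642', '4c4642', '4d4843', '4d4742', '6a4e37', '6c4e37', '533d2c', '5c4c41', 'a49b98']
262 ['363231', '2e2826', '2c231d', '2a211b', '292421', '272422', '272422', '282523', '292524', '221b18', '3d3835', '2a2725', '282523', '282523', '292524', '3b2c23', '3c2e24', '2f2620', '322b27', '504c4a']
```

Emit:
{"name": "apply_moves", "arguments": {"motion": [[[0, 0, -0.04], [0, 0, 0], 0], [[0, 0.03, 0], [0, 0, 0], 0], [[0, 0.033, 0], [0, 0, 0], 0], [[0, 0, 0.025], [0, 0, 0], 0], [[0, 0, 0.02], [0, 0, 0], 0], [[0, 0, 0.02], [0, 0, 0], 0], [[0, 0, 0], [0, 0, 0], 0]]}}

```text
t: 8.72
tool_pos: [653.6, 90.5, 110.8]
ee_rot: [0.755, 0.656, -0.001, -0.001]
contact_force: [0.3, 0.4, 0.5]
opening: 0.008
grip_force: 0.0
```

Emit:
{"name": "apply_moves", "arguments": {"motion": [[[0, -0.01, 0], [0, 0, 0], 0], [[0, -0.006, 0], [0, 0, 0], 0], [[0, -0.006, 0], [0, 0, 0], 0], [[0, -0.006, 0], [0, 0, 0], 0], [[0, -0.006, 0], [0, 0, 0], 0], [[0, -0.006, 0], [0, 0, 0], 0]]}}

```text
t: 9.48
tool_pos: [614.5, 96.1, 112.4]
ee_rot: [0.755, 0.656, -0.0, -0.0]
contact_force: [1.1, 0.6, 1.2]
opening: 0.004
grip_force: 0.4
```

```bash
cat >> h.py <<'E'
def look():
    d=wrist();s=arm.observe();p=s["tool_pos"]-[595.46,122.42,0];print("rack TCP",p[0]*.9902-p[1]*.1393,p[0]*.1393+p[1]*.9902,p[2],s["contact_force"])
    print([(th,proj(d,[tilted(th).mean(0)])[0][::-1].round().tolist()) for th in(0,5,10,15,20,25,34)])
    print([(np.round(r["centre"]).tolist(),round(r["conf"],2)) for r in arm.mark_of("short_carton_top","wrist")])
    for r in arm.trace("short_carton_top","wrist"):
        ys,xs=np.nonzero(r["region"]);print("  trace",round(r["conf"],2),ys.min(),ys.max(),xs.min(),xs.max(),len(ys))
    return d
E
python3 -c "from h import *;look()"
```

```text
rack TCP 21.83585122258149 -23.366387777374705 112.26330286689357 [ 1.05434609  0.1130716  -0.62314045]
[(0, [261.0, 278.0]), (5, [263.0, 254.0]), (10, [264.0, 230.0]), (15, [264.0, 206.0]), (20, [264.0, 183.0]), (25, [262.0, 161.0]), (34, [256.0, 129.0])]
[([258.0, 225.0], 0.57)]
  trace 0.98 0 56 0 142 6798
  trace 0.69 153 251 0 144 8475
  trace 0.62 204 289 167 321 5431
```

Contact this time: the carton is tilted about 10°. I'll pull further.

Emit:
{"name": "apply_moves", "arguments": {"motion": [[[0, -0.006, 0], [0, 0, 0], 0], [[0, -0.006, 0], [0, 0, 0], 0], [[0, -0.006, 0], [0, 0, 0], 0], [[0, -0.006, 0], [0, 0, 0], 0], [[0, -0.004, 0], [0, 0, 0], 0]]}}

```text
t: 10.25
tool_pos: [586.7, 100.0, 112.4]
ee_rot: [0.755, 0.656, -0.0, -0.0]
contact_force: [-0.6, -0.3, 0.6]
opening: 0.006
grip_force: 0.1
```

```bash
python3 -c "from h import *;look()"
```

```text
rack TCP -5.844840888171099 -23.415222577557774 112.31726454928383 [ 0.12427207 -0.30195318 -0.23366023]
[(0, [261.0, 327.0]), (5, [263.0, 303.0]), (10, [264.0, 279.0]), (15, [264.0, 256.0]), (20, [263.0, 232.0]), (25, [262.0, 210.0]), (34, [256.0, 176.0])]
[([255.0, 220.0], 0.68)]
  trace 0.87 0 56 0 172 7728
  trace 0.74 153 265 0 169 11234
  trace 0.56 185 283 173 342 7022
```

~23°, near balance.

Emit:
{"name": "apply_moves", "arguments": {"motion": [[[0, -0.004, 0], [0, 0, 0], 0], [[0, -0.004, 0], [0, 0, 0], 0], [[0, -0.003, 0], [0, 0, 0], 0], [[0, 0, 0], [0, 0, 0], 0]]}}

```text
t: 10.9
tool_pos: [576.1, 101.5, 112.4]
ee_rot: [0.755, 0.656, -0.0, -0.0]
contact_force: [-0.5, 0.1, 0.3]
opening: 0.006
grip_force: 0.0
```

```bash
python3 -c "from h import *;look()"
```

```text
rack TCP -16.117432376161485 -23.391647717282712 112.39641556882154 [ 0.01417197 -0.19312399 -0.47703192]
[(0, [261.0, 345.0]), (5, [263.0, 322.0]), (10, [264.0, 299.0]), (15, [264.0, 275.0]), (20, [263.0, 251.0]), (25, [262.0, 229.0]), (34, [256.0, 194.0])]
[([251.0, 203.0], 0.7)]
  trace 0.83 153 271 0 179 12211
  trace 0.78 179 281 166 351 8920
  trace 0.72 0 56 0 182 7853
```

Emit:
{"name": "apply_moves", "arguments": {"motion": [[[0, 0.012, 0], [0, 0, 0], 0], [[0, 0, -0.04], [0, 0, 0], 0], [[0, 0, -0.05], [0, 0, 0], 0], [[0, 0, -0.05], [0, 0, 0], 0.2], [[0, 0, -0.05], [0, 0, 0], 1], [[0, -0.05, 0], [0, 0, 0], 1], [[0, -0.05, 0], [0, 0, 0], 1], [[0, -0.05, 0], [0, 0, 0], 1], [[0, 0, 0], [0, 0, 0], 1]]}}

```text
t: 12.18
tool_pos: [438.3, 120.9, 303.2]
ee_rot: [0.754, 0.657, 0.001, 0.0]
contact_force: [0.2, -0.9, 1.0]
opening: 0.602
grip_force: 0.0
```

Emit:
{"name": "apply_moves", "arguments": {"motion": [[[0, 0, 0], [0, 0, -10], 1], [[0, 0, 0], [0, 0, -10], 1], [[0, 0, 0], [0, 0, -10], 1], [[0, 0, 0], [0, 0, -10], 1], [[0, 0, 0], [0, 0, -10], 1], [[0, 0, 0], [0, 0, -10], 1], [[0, 0, 0], [0, 0, -10], 1], [[0, 0, 0], [0, 0, -10], 1], [[0, 0, 0], [0, 0, -10], 1], [[0, 0, 0], [0, 0, 0], 1]]}}

```text
t: 13.42
tool_pos: [440.8, 120.4, 302.4]
ee_rot: [0.07, 0.998, -0.0, 0.0]
contact_force: [0.4, -0.4, -0.2]
opening: 1.005
grip_force: 0.0
```

```bash
python3 - <<'E'
from h import *
d=look();s=arm.observe();print(s["ee_rot"],s["qpos"]);f=d["frame"][...,::-1].copy()
p=proj(d,tilted(34));print(p.round())
cv2.polylines(f,[np.round(p).astype(int)],True,(0,255,0),1)
cv2.imwrite("pics/w5.png",np.clip(1.4*f.astype(float),0,255).astype(np.uint8))
E
```

```text
rack TCP -153.12253663912213 -23.509241699037307 302.36533664178233 [-0.64785389 -0.18994572  0.15548588]
[(0, [295.0, 319.0]), (5, [287.0, 319.0]), (10, [279.0, 319.0]), (15, [270.0, 319.0]), (20, [260.0, 319.0]), (25, [250.0, 319.0]), (34, [231.0, 319.0])]
[([158.0, 454.0], 0.74), ([136.0, 330.0], 0.63), ([234.0, 319.0], 0.61)]
  trace 0.96 209 271 303 338 2164
  trace 0.56 102 169 303 355 2341
[ 7.13379462e-02  9.97452203e-01 -1.71127074e-06  5.74654595e-06] [ 1.65213024e-01  7.39227693e-02  1.71978379e+00 -6.17404886e-06
  1.34787572e+00 -1.26278475e+00]
[[336. 205.]
 [302. 205.]
 [301. 259.]
 [337. 258.]]
```

View pics/w5.png

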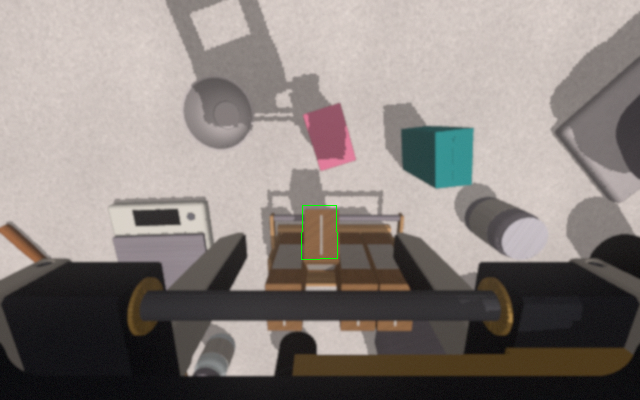

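The carton leans on the bar by itself, with its top at (232, 320) inside the predicted 34° outline. The tall ones still stand. Next I'll align the tool to the carton's axis and go down over it.

Emit:
{"name": "apply_moves", "arguments": {"motion": [[[0, 0, 0], [0, -8.5, 0], 1], [[0, 0, 0], [0, -8.5, 0], 1], [[0, 0, 0], [0, -8.5, 0], 1], [[0, 0, 0], [0, -8.5, 0], 1], [[0.033, 0, 0], [0, 0, 0], 1], [[0, 0, 0.045], [0, 0, 0], 1], [[0, 0, 0.045], [0, 0, 0], 1], [[0, 0, 0.037], [0, 0, 0], 1], [[0, 0, 0], [0, 0, 0], 1]]}}

```text
t: 14.7
tool_pos: [482.7, 113.9, 176.7]
ee_rot: [0.068, 0.954, -0.021, 0.29]
contact_force: [-0.6, -0.1, 1.2]
opening: 1.002
grip_force: 0.0
```

```bash
python3 - <<'E'
from h import *
d=look();s=arm.observe();print(R.from_quat(s["ee_rot"]).as_matrix().round(3),s["qpos"].round(2))
E
```

```text
rack TCP -110.56044544770259 -23.834866455628116 178.169655882991 [ 0.4458778  -0.03515448  0.64381469]
[(0, [274.0, 320.0]), (5, [270.0, 320.0]), (10, [265.0, 320.0]), (15, [258.0, 320.0]), (20, [250.0, 319.0]), (25, [240.0, 319.0]), (34, [218.0, 319.0])]
[([76.0, 340.0], 0.65), ([221.0, 319.0], 0.64), ([120.0, 596.0], 0.64), ([185.0, 131.0], 0.34)]
  trace 0.83 0 165 461 639 23570
  trace 0.77 0 138 277 393 12144
  trace 0.59 168 257 295 350 4700
  trace 0.46 168 289 246 301 5069
[[-0.82   0.139  0.555]
 [ 0.116  0.99  -0.077]
 [-0.56   0.001 -0.828]] [ 0.28  0.06  2.21 -0.64  0.39 -0.62]
```

Aligned within 1 mm. I'll advance 100 mm and grip.

Emit:
{"name": "apply_moves", "arguments": {"motion": [[[0, 0, 0.025], [0, 0, 0], 1], [[0, 0, 0.03], [0, 0, 0], 1], [[0, 0, 0.025], [0, 0, 0], 1], [[0, 0, 0.02], [0, 0, 0], 1], [[0, 0, 0], [0, 0, 0], 1]]}}

```text
t: 15.48
tool_pos: [538.5, 106.8, 96.4]
ee_rot: [0.067, 0.954, -0.02, 0.292]
contact_force: [-0.3, -0.3, 0.3]
opening: 0.997
grip_force: 0.0
```

Emit:
{"name": "apply_moves", "arguments": {"motion": [[[0, 0, 0], [0, 0, 0], 0.55], [[0, 0, 0], [0, 0, 0], 0.4], [[0, 0, 0], [0, 0, 0], 0.3], [[0, 0, 0], [0, 0, 0], 0.3], [[0, 0, 0], [0, 0, 0], 0.3], [[0, 0, 0], [0, 0, 0], 0.3]], "force": 40}}

```text
t: 16.23
tool_pos: [538.2, 106.7, 95.7]
ee_rot: [0.066, 0.954, -0.02, 0.292]
contact_force: [-0.5, 0.1, 1.2]
opening: 0.494
grip_force: 39.9
```

Emit:
{"name": "apply_moves", "arguments": {"motion": [[[-0.0045, 0, -0.0066], [0, 0, 0], 0.3], [[-0.0056, 0, -0.0083], [0, 0, 0], 0.3], [[-0.0084, 0, -0.0124], [0, 0, 0], 0.3], [[-0.0112, 0, -0.0166], [0, 0, 0], 0.3], [[-0.0112, 0, -0.0166], [0, 0, 0], 0.3], [[-0.0112, 0, -0.0166], [0, 0, 0], 0.3], [[-0.0112, 0, -0.0166], [0, 0, 0], 0.3], [[0, 0, 0], [0, 0, 0], 0.3]]}}

```text
t: 17.23
tool_pos: [538.5, 106.8, 209.4]
ee_rot: [0.067, 0.954, -0.02, 0.292]
contact_force: [0.0, 0.4, -3.6]
opening: 0.495
grip_force: 39.9
```

```bash
python3 - <<'E'
from h import *
s=arm.observe();print(s["tool_pos"],s["contact_force"],s["moment"],s["grip_force"],s["opening"])
d=wrist();T=R.from_quat(s["ee_rot"])
# expected axis of held carton: along tool z, corners in tool frame
p=[s["tool_pos"]+T.apply([a,b,-68]) for a,b in((35,23),(35,-23),(-35,-23),(-35,23))]
print("pred top",proj(d,p).round().tolist())
for r in arm.trace("short_carton_top","wrist")+arm.trace("short_carton","wrist"):
    ys,xs=np.nonzero(r["region"]);print("  trace",round(r["conf"],2),ys.min(),ys.max(),xs.min(),xs.max(),len(ys))
E
```

```text
[538.46040779 106.7976621  209.41878267] [ 3.44138029e-03  3.60790946e-01 -3.59289657e+00] [0.09582076 0.70349544 0.01978027] 39.944658279418945 0.49456877273258093
pred top [[367.0, 213.0], [269.0, 213.0], [275.0, 338.0], [362.0, 338.0]]
  trace 0.92 0 17 315 372 598
  trace 0.87 0 61 483 639 7150
  trace 0.64 168 337 273 366 11473
  trace 0.28 106 250 338 404 5835
  trace 0.98 0 60 482 639 7115
  trace 0.69 0 18 315 375 654
  trace 0.6 169 337 273 366 11294
```

Emit:
{"name": "apply_moves", "arguments": {"motion": [[[0.0083, 0, -0.0056], [0, 0, 0], 0.3], [[0.0166, 0, -0.0112], [0, 0, 0], 0.3], [[0.0166, 0, -0.0112], [0, 0, 0], 0.3], [[0.0166, 0, -0.0112], [0, 0, 0], 0.3], [[0.0083, 0, -0.0056], [0, 0, 0], 0.3], [[0, 0, 0], [0, 6, 0], 0.3], [[0, 0, 0], [0, 7, 0], 0.3], [[0, 0, 0], [0, 7, 0], 0.3], [[0, 0, 0], [0, 7, 0], 0.3], [[0, 0, 0], [0, 7, 0], 0.3], [[0, 0, 0], [0, 0, 0], 0.3]]}}

```text
t: 18.75
tool_pos: [460.1, 117.4, 208.2]
ee_rot: [0.07, 0.998, -0.0, 0.0]
contact_force: [0.6, -0.7, -4.6]
opening: 0.494
grip_force: 39.9
```

```bash
python3 - <<'E'
from h import *
s=arm.observe();T=R.from_quat(s["ee_rot"]);print(s["tool_pos"],T.as_matrix().round(3),s["qpos"].round(2),s["contact_force"])
print("tool-frame shift to scale",T.inv().apply(np.array([589,-183,s["tool_pos"][2]])-s["tool_pos"]))
print("z corr rotvec deg",np.degrees(T.apply([0,0,1])))
d=arm.get_image("wrist");f=d["frame"][...,::-1].copy()
w=wrist()
p=[s["tool_pos"]+T.apply([a,b,-68]) for a,b in((35,23),(35,-23),(-35,-23),(-35,23))]
pf=[s["tool_pos"]+T.apply([35,b,z]) for b,z in((23,-68),(23,82),(-23,82),(-23,-68))]
for q,c in((p,(0,255,0)),(pf,(255,255,0))):cv2.polylines(f,[proj(w,q).round().astype(int)],True,c,1)
cv2.imwrite("pics/w6.png",np.clip(1.5*f.astype(float),0,255).astype(np.uint8))
E
```

```text
[460.13507549 117.44987666 208.17891767] [[-0.99   0.14   0.   ]
 [ 0.14   0.99  -0.001]
 [-0.    -0.001 -1.   ]] [ 0.15  0.19  1.82 -0.    1.13 -1.28] [ 0.55230991 -0.73174442 -4.61218111]
tool-frame shift to scale [-1.69600409e+02 -2.79485168e+02  1.97908879e-01]
z corr rotvec deg [ 1.07248598e-02 -3.31412525e-02 -5.72957689e+01]
```

View pics/w6.png

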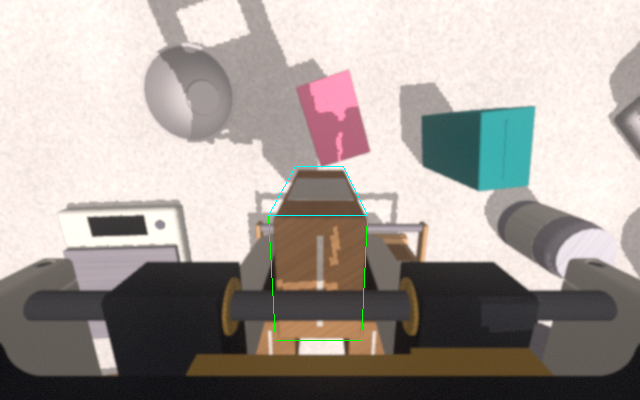

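The carton hangs upright in the fingers: foot edge near row 168, sides along the predicted outline. I'll carry it to the scale.

Emit:
{"name": "apply_moves", "arguments": {"motion": [[[-0.009, -0.014, 0], [0, 0, 0], 0.3], [[-0.017, -0.028, 0], [0, 0, 0], 0.3], [[-0.017, -0.028, 0], [0, 0, 0], 0.3], [[-0.017, -0.028, 0], [0, 0, 0], 0.3], [[-0.017, -0.028, 0], [0, 0, 0], 0.3], [[-0.017, -0.028, 0], [0, 0, 0], 0.3], [[-0.017, -0.028, 0], [0, 0, 0], 0.3], [[-0.017, -0.028, 0], [0, 0, 0], 0.3], [[-0.017, -0.028, 0], [0, 0, 0], 0.3], [[-0.017, -0.028, 0], [0, 0, 0], 0.3], [[-0.008, -0.014, 0], [0, 0, 0], 0.3], [[0, 0, 0], [0, 0, 0], 0.3]]}}

```text
t: 20.35
tool_pos: [588.2, -183.6, 208.6]
ee_rot: [0.07, 0.998, -0.0, -0.0]
contact_force: [0.0, 0.7, -3.5]
opening: 0.493
grip_force: 39.9
```

Emit:
{"name": "apply_moves", "arguments": {"motion": [[[0, 0, 0.02], [0, 0, 0], 0.3], [[0, 0, 0.025], [0, 0, 0], 0.3], [[0, 0, 0.02], [0, 0, 0], 0.3], [[0, 0, 0.012], [0, 0, 0], 0.3], [[0, 0, 0.004], [0, 0, 0], 0.3], [[0, 0, 0], [0, 0, 0], 0.3]]}}

```text
t: 21.1
tool_pos: [588.7, -182.8, 128.2]
ee_rot: [0.069, 0.998, -0.0, 0.0]
contact_force: [0.5, 0.2, -2.9]
opening: 0.49
grip_force: 39.9
```

```bash
python3 - <<'E'
from h import *
s=arm.observe();print(s["tool_pos"],s["contact_force"])
T=arm.get_image("top");S=arm.get_image("scene")
for n,d in(("top",T),("scene",S)):
    m=arm.mark_of("scale_plate",n);print(n,[(ray(d,r["centre"][::-1],36).round().tolist(),r["conf"]) for r in m])
    m=arm.mark_of("scale",n);print(n,[(ray(d,r["centre"][::-1],0).round().tolist(),r["conf"]) for r in m])
E
```

```text
[ 588.68623702 -182.80899996  128.24022159] [ 0.51817958  0.22749749 -2.8714761 ]
top [([595.0, -187.0, 36.0], 0.63)]
top [([577.0, -187.0, 0.0], 0.82)]
scene []
scene []
```

Emit:
{"name": "apply_moves", "arguments": {"motion": [[[0, 0, 0.002], [0, 0, 0], 0.3], [[0, 0, 0.002], [0, 0, 0], 0.3], [[0, 0, 0.0015], [0, 0, 0], 0.3], [[0, 0, 0], [0, 0, 0], 0.3]]}}

```text
t: 21.9
tool_pos: [588.5, -183.0, 122.2]
ee_rot: [0.069, 0.998, 0.0, -0.0]
contact_force: [0.2, 0.6, -3.1]
opening: 0.491
grip_force: 39.9
```

Emit:
{"name": "apply_moves", "arguments": {"motion": [[[0, 0, 0.001], [0, 0, 0], 0.3], [[0, 0, 0.001], [0, 0, 0], 0.3], [[0, 0, 0], [0, 0, 0], 0.3]]}}

```text
t: 22.28
tool_pos: [589.3, -183.0, 121.8]
ee_rot: [0.069, 0.998, -0.0, 0.001]
contact_force: [-0.1, 3.2, 8.5]
opening: 0.492
grip_force: 40.0
```

Emit:
{"name": "apply_moves", "arguments": {"motion": [[[0, 0, 0.001], [0, 0, 0], 0.3], [[0, 0, 0], [0, 0, 0], 0.3]]}}

```text
t: 22.52
tool_pos: [589.6, -182.9, 121.6]
ee_rot: [0.069, 0.998, -0.0, 0.002]
contact_force: [-2.3, 3.7, 15.8]
opening: 0.492
grip_force: 40.0
```

Emit:
{"name": "apply_moves", "arguments": {"motion": [[[0, 0, 0.001], [0, 0, 0], 0.3], [[0, 0, 0], [0, 0, 0], 0.3]]}}

```text
t: 22.78
tool_pos: [589.8, -182.8, 121.6]
ee_rot: [0.069, 0.998, -0.0, 0.002]
contact_force: [-5.4, 6.1, 23.9]
opening: 0.491
grip_force: 40.0
```

On the plate. I'll ease the pressure, then open gently.

Emit:
{"name": "apply_moves", "arguments": {"motion": [[[0, 0, -0.0015], [0, 0, 0], 0.3], [[0, 0, -0.001], [0, 0, 0], 0.3], [[0, 0, 0], [0, 0, 0], 0.3]], "force": 10}}

```text
t: 23.15
tool_pos: [589.1, -182.9, 121.5]
ee_rot: [0.07, 0.998, 0.0, 0.001]
contact_force: [1.0, 2.7, 6.9]
opening: 0.491
grip_force: 10.0
```

Emit:
{"name": "apply_moves", "arguments": {"motion": [[[0, 0, 0], [0, 0, 0], 0.52], [[0, 0, 0], [0, 0, 0], 0.58], [[0, 0, 0], [0, 0, 0], 0.75], [[0, 0, 0], [0, 0, 0], 1], [[0, 0, 0], [0, 0, 0], 1], [[0, 0, 0], [0, 0, 0], 1]]}}

```text
t: 23.9
tool_pos: [588.5, -183.0, 120.8]
ee_rot: [0.069, 0.998, -0.0, 0.0]
contact_force: [0.2, 1.3, 0.2]
opening: 0.955
grip_force: 0.0
```

Emit:
{"name": "apply_moves", "arguments": {"motion": [[[0, 0, -0.02], [0, 0, 0], 1], [[0, 0, -0.03], [0, 0, 0], 1], [[0, 0, -0.05], [0, 0, 0], 1], [[0, 0, -0.05], [0, 0, 0], 1], [[0, 0, -0.05], [0, 0, 0], 1], [[0.04, 0, -0.02], [0, 0, 0], 1], [[0.04, 0, 0], [0, 0, 0], 1], [[0.04, 0, 0], [0, 0, 0], 1], [[0, 0, 0], [0, 0, 0], 1]]}}

```text
t: 25.02
tool_pos: [468.2, -166.1, 341.6]
ee_rot: [0.07, 0.998, -0.0, 0.001]
contact_force: [0.7, 0.4, -0.1]
opening: 0.999
grip_force: 0.0
```

```bash
python3 - <<'E'
from h import *
d=wrist();f=d["frame"][...,::-1].copy()
e=np.array([np.cos(-.14),np.sin(-.14)]);n=np.array([-e[1],e[0]])
for z,c in((186,(0,255,0)),(36,(0,0,255))):
    p=proj(d,[[*(np.array([589,-183])+a*e+b*n),z] for a,b in((35,23),(35,-23),(-35,-23),(-35,23))]);cv2.polylines(f,[p.round().astype(int)],True,c,1)
cv2.imwrite("pics/w7.png",np.clip(1.5*f.astype(float),0,255).astype(np.uint8))
E
```

```text
(no output)
```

View pics/w7.png

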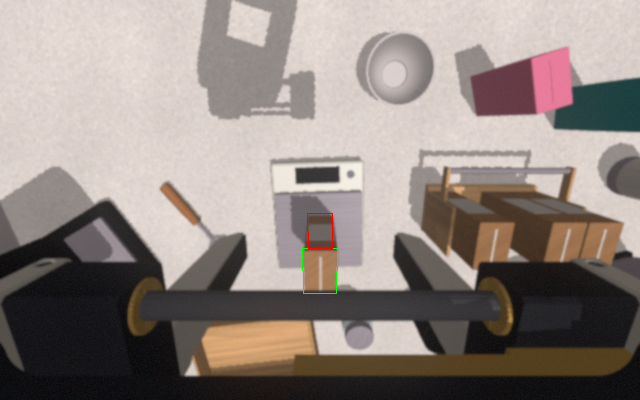

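The carton stands upright on its predicted outline, with its foot at (231, 320) against the plate's centre at about (230, 318). The three tall cartons are in the rack. Handing in.

```bash
python3 -c "
from workcell import arm
print(arm.finish_job())"
```

```text
the job is handed in; nothing more can be done
None
```

I handed the job in: the short carton was tipped onto the bar, lifted out and set upright in the middle of the scale plate, then let go. The three tall cartons are still standing in the rack. The hand-in call gave no verdict, and I viewed 11 pictures in all, one over the limit of 10.

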